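Pack two gilded ornaments in a foam-lined transport tray

ROBOT

A 7-joint arm with a two-finger parallel gripper is mounted at the origin on the work surface. World frame = base frame: x ahead of the robot, y to its left, z up, the work surface at z = 0. Lengths are in m, angles in rad, forces in N, time in s.
With the tool pointing down it reaches from about 0.4 to 0.85 m from the base axis. Payload 4.5 kg.
Tool frame: the origin (TCP) lies between the finger pads; the fingertips stand 11 mm ahead of it and the grasp point (between the pads) lies 8 mm behind it (r.tip_reach is the distance from the TCP to the fingertips, in m); x points along the fingers, y is the direction in which the jaws open and shut, and the axes are right-handed (so a half turn about x gives the same grasp; the last joint's range is limited). The gripper opens to 88 mm and grips with 3 to 60 N. Pads are 18 mm wide; open, the fingers measure 123 mm over their backs; the gripper's body (75 mm by 187 mm) begins 45 mm behind the grasp point.
Start: joints at [1.156, 0.689, -0.195, 1.565, 0.157, 0.902, -0.215], TCP at [0.271, -0.563, 0.25] pointing down, gripper open.
Joint ranges: [-3.01, 3.01], [-0.46, 2.08], [-1.47, 1.51], [0.13, 2.56], [-1, 4.14], [0.04, 2.09], [-2.66, 2.66]. Speed limits (rad/s): [2.57, 2.57, 3.14, 3.14, 3.14, 3.14, 3.14].

INTERFACE

Orientations are given as a unit quaternion [x, y, z, w].
In Python, from plant import r gives the robot as it stands.
- The arm moves only by the tool drive_tool, never from a script. Its argument "deltas" is a list of rows, each a list of 3 entries, a list of its own where there are three numbers: the turn, a rotation vector about the tool's x, y, z in degrees, then the shift along the tool's x, y, z in cm, then the finger opening in cm, from 0 to 8.81. A call has 1 to 12 rows; each row shifts and turns the commanded pose from where the row before left it, along the tool's axes as they then stand; what a row does not reach is not made up. A row lasts 1/12 s, in which the tool goes at most 41.7 mm and 7.16 degrees, less where a joint would pass 70% of its speed; a pose out of reach is approached as far as the arm can. A call is refused whole if a number of a shift passes 4.17 or a number of a turn 7.16, either way. A call with a gripper value outside its range is refused whole. The fingers move at their own pace and stop on an object; "force" is the grip in N (left out, the last holds). Time passes only in rows, so rows that do not move let the fingers close. It gives the time, the measured TCP pose, the force and the opening at its end, in the units of the state.
- r.get_state(): the state, without advancing time (a new reading comes with each control period).
- r.snapshot(name): name is "side" or "top" or "wrist"; returns a dict with "color" (384x512x3 uint8, red, green, blue), "fov_y" (degrees; the focal length in pixels is half the picture's height over the tangent of half this angle, whatever the lens; pixels are square), "cx", "cy" (the principal point, pixels), "extrinsics" (4x4, takes a point from world to camera coordinates); the wrist camera has in their place "tool_from_camera" (4x4, takes a point from camera to tool coordinates, whose origin is the TCP and whose axes are the tool frame's). Camera axes: x right, y up, looking along -z (the intrinsics and any distortion apply to the point x, -y, -z); pixel columns grow to the right and rows downward; lengths in m; the calibration is good to about 2 mm. A picture is of the moment at which its call begins: read the wrist's pose just before it. There is no depth.
- r.finish_job(): hands the job in, once; it reports no verdict.
The state is a dict: "clock": time; "q": joint angles; "qd": joint speeds; "joint_torque": joint torques, N m; "tool_pos": TCP position; "eef_rot": TCP orientation; "contact_force": force on the tool from outside, world axes, zero at the start; "moment": the same for the moment, N m; "opening": opening from 0.0 (shut) to 1.0 (fully open).
Only numpy, scipy, OpenCV 4.12 (cv2) and the standard library are available. Lean on these libraries where they do the work, as an engineer would, in place of code of your own. Each camera call takes 0.05 s, during which the arm holds its last target. There are 200 camera calls.

TASK

Pack the loose gilded cross and the gilded eight-sided plaque for transport: lay each one face up in the foam cutout of its own shape and press it down until it sits fully home on the cutout's floor. When both are home, push the tray's wooden turn batten round on its pin until it comes up against its stop and lies across both ornaments. Leave the red pot, the amber jar and the brush where they are.

Things in the scene. Friction and masses are not known exactly. Their poses are not given: they have to be found in the camera images.
- cross: Loose gilded wooden Latin cross, 60 to 120 g, lying face up. Plate 16 mm thick: stem 140 x 34 mm along x, from 50 mm ahead of the origin (+x, short upper arm) to 90 mm behind it (-x, long lower arm); crossbar 100 mm along y, 34 mm wide, centred on the origin. A square boss stands on the crossing. Origin: underside, below the middle of the boss. z up.
- cross_boss (a point): Middle of the top of the cross's boss, a gilded block with upright sides to grip by: 34 x 34 mm, standing 24 mm above the plate, its top 40 mm above the underside, with a flat dark red stone in it. Axes as the cross's.
- plaque: Loose gilded wooden plaque, 80 to 160 g, lying face up: plate 16 mm thick, 130 mm along x, 84 mm along y, its four corners cut off at 45 degrees (25 mm off each side). A boss stands on its middle; low ribs run out from it along x. Origin: underside, centre. z up. Half a turn about z gives the same shape: it may go in either way round.
- plaque_boss (a point): Middle of the top of the plaque's boss, a gilded block with upright sides to grip by: 32 mm along the plaque's x, 56 mm along its y, standing 24 mm above the plate, its top 40 mm above the underside. Axes as the plaque's.
- tray: Plywood tray fixed to the table, outside 195 mm along x, 311 mm along y, walls 42 mm high. Origin: centre of the underside, z up. A brown wooden rail along x (44 mm wide, top 45 mm high) parts two foam blocks, one on the +y side, one on the -y side. On its middle stands the batten's pin with a dark round nut 24 mm across (top 93 mm above the table), and close by a stop pin 78 mm high.
- foam_cross: Foam block, mid grey face over a dark core, fixed in the tray with a cross-shaped cutout, on the tray's +y or -y side; 176 mm along x, 124 mm along y, axes along the tray's, top face 39 mm above the table. Cutout 16 mm deep, 3 mm wider than the cross on every side, 4 mm lead-in bevel round its mouth, long arm to -x. Origin: centre of the block's underside, 9 mm above the table.
- foam_plaque: Foam block like the other, on the other side, with an eight-sided cutout for the plaque (3 mm wider on every side, 16 mm deep, 4 mm bevel). In both cutouts springy beads in the sides hold a part just laid in 5 to 8 mm off the floor; 6 to 16 N straight down presses it past them and it stays. Home, the plate is flush with the foam and the boss's top is 63 mm above the table.
- cross_seat (a point): Point on the cross cutout's floor, 23 mm above the table, where the cross's origin comes when it is home; the cross's x and y axes then lie along this point's x and y (the tray's).
- plaque_seat (a point): Centre of the eight-sided cutout's floor, 23 mm above the table, where the plaque's origin comes when it is home; its x axis then lies along this point's x (the tray's), either way round.
- pivot (a point): Point on the axis of the batten's upright pin, in the middle of the tray, 75 mm above the table (mid height of the batten). Axes as the tray's.
- batten (a joint): Turn of the batten (light wooden bar 190 x 26 mm, 14 mm thick, 68 to 82 mm above the table, round ends, pinned at its middle), rad. 0: closed against its stop, along the tray's y, 5 mm above bosses that are home. 1.571: open, along the rail. Starts 1.3 to 1.57; closes clockwise seen from above. Stiff (0.12 Nm), stays where left, hard stops. A part not home is in its way.
- batten_end_a (a point): Tip of one end of the batten, mid height (75 mm), 95 mm from the pin. Batten open: points to the tray's -x; closed: to the tray's +y.
- batten_end_b (a point): Tip of the other end, 95 mm from the pin. Batten open: points to the tray's +x; closed: to the tray's -y.
- pot: Bystander: red enamelled pot, 100 mm across, with two black wire handles that stick out about 35 mm, 65 mm high, standing on the table. Origin: centre of its underside.
- jar: Bystander: amber glass jar with a white cap, 60 mm across, 65 mm high. Origin: centre of its underside.
- brush: Bystander: brush 190 mm long lying flat on the table, its length along its x axis.
Mind the look-alikes: they are no part of the job. Leave any green look-alike of the plaque alone.

How it is judged:
By the outcome, as a careful person would: the job done as asked, in the order asked, and still so for the second after the job is handed in, with the robot touching nothing.
It also fails if it takes over 72 s, if anything falls off the work surface, if the arm or the gripper's body presses on something with over 40 N, if the wrist force passes 120 N, or if a joint passes its speed limit or range.

## Working session

There is one attempt and no reset: what is moved stays moved. The work goes in short steps, Python scripts to look and compute and a tool call to move; the robot and the scene stay as the last step left them, time stands still between calls to the robot, and variables do not carry over. Pictures are saved under pics/ and viewed, about 8 in all and at most 12, crops included, and the job is handed in when it is done.

Besides the shell and the picture viewer there is one more tool, called after "Emit:" in YAML: its name, and indented under it one key for each argument. drive_tool: Moves the arm, as the interface text tells. Its arguments: {"type":"object","properties":{"deltas":{"type":"array","items":{"type":"array"}},"force":{"type":"number"}},"required":["deltas"]}

```bash
ls; mkdir -p pics
python3 - <<'E'
from plant import r
import cv2,pickle
s=r.get_state();print({k:s[k] for k in('clock','tool_pos','eef_rot','contact_force','opening')})
D={}
for n in('top','side','wrist'):
    d=r.snapshot(n);D[n]=d;print(n,{k:v for k,v in d.items() if k!='color'})
    cv2.imwrite(f'pics/{n}0.png',d['color'][...,::-1])
pickle.dump((s,D),open('d0.pkl','wb'))
E
```

```text
pics
{'clock': 0.0, 'tool_pos': array([ 0.27084773, -0.56258573,  0.24888968]), 'eef_rot': array([-0.68918331, -0.15799049,  0.68956647, -0.15672734]), 'contact_force': array([-0.96871322,  0.95199536, -0.59653852]), 'opening': 0.9963968929346545}
top {'fov_y': 57.742596825247574, 'cx': 261.14022946114284, 'cy': 196.4369921231338, 'extrinsics': array([[ 0.00353121, -0.9995215 , -0.0307296 , -0.04007485],
       [ 0.99900958,  0.00216303,  0.04444293, -0.57574627],
       [-0.0443552 , -0.0308561 ,  0.99853919, -1.02677222],
       [ 0.        ,  0.        ,  0.        ,  1.        ]])}
side {'fov_y': 42.0853558478511, 'cx': 261.1936919968982, 'cy': 189.19352411569596, 'extrinsics': array([[-0.84640278, -0.53222119,  0.01851839,  0.4594527 ],
       [ 0.41036845, -0.62966606,  0.65963505, -0.30225942],
       [-0.33941135,  0.5659163 ,  0.75135789, -1.08764292],
       [ 0.        ,  0.        ,  0.        ,  1.        ]])}
wrist {'fov_y': 61.637204597155765, 'cx': 261.86961536178416, 'cy': 191.16866206398228, 'tool_from_camera': array([[ 9.99876656e-05,  3.23046227e-01, -9.46383181e-01,
        -1.35493538e-01],
       [ 9.99999970e-01, -2.44082404e-04,  2.23353112e-05,
        -3.82505767e-04],
       [-2.23780144e-04, -9.46383155e-01, -3.23046242e-01,
        -8.50349584e-02],
       [ 0.00000000e+00,  0.00000000e+00,  0.00000000e+00,
         1.00000000e+00]])}
```

View pics/top0.png

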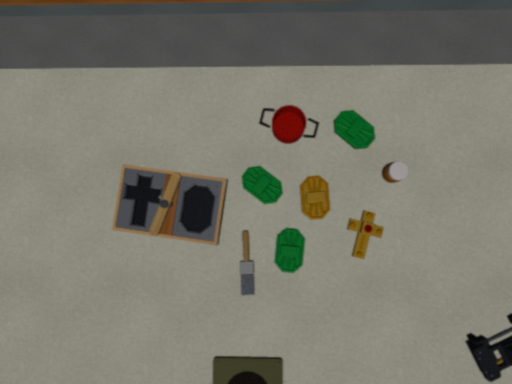

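View pics/side0.png

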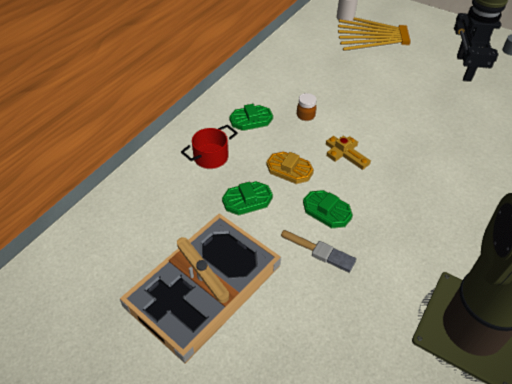

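Top view: the gilded cross is at (368,228) with its red stone, and the gilded plaque is at (315,197). Green look-alikes are at (354,129), (262,184) and (290,250). The tray is at (170,204), with the cross cutout on the left (image left is +y) and the plaque cutout on the right. The batten runs from (172,175) to (157,232). The pot is at (289,124), the jar at (395,172) and the brush at (247,265). The side view agrees, and it also shows a gold fan of sticks at (375,35) that could be mistaken for gilding.

Candidates for the plaque are gold (315,197) and the three green ones, and I take the gold one. For the cross, the loose gold one is at (368,228); the dark cross at (145,200) is the cutout.

```bash
cat > h.py <<'E'
import numpy as np,cv2,pickle
from scipy.spatial.transform import Rotation as R
def Twc(d,s=None):
    if 'extrinsics' in d: return np.linalg.inv(d['extrinsics'])
    T=np.eye(4);T[:3,:3]=R.from_quat(s['eef_rot']).as_matrix();T[:3,3]=s['tool_pos']
    return T@d['tool_from_camera']
def ray(d,uv,s=None):
    uv=np.atleast_2d(uv).astype(float);f=d['color'].shape[0]/2/np.tan(np.radians(d['fov_y']/2))
    v=np.c_[(uv[:,0]-d['cx'])/f,-(uv[:,1]-d['cy'])/f,-np.ones(len(uv))]
    T=Twc(d,s);return T[:3,3],v@T[:3,:3].T
def plane(d,uv,z,s=None):
    o,v=ray(d,uv,s);return o+v*((z-o[2])/v[:,2])[:,None]
def tri(a,ua,b,ub,sa=None,sb=None):
    (o1,v1),(o2,v2)=ray(a,ua,sa),ray(b,ub,sb);v1,v2=v1[0],v2[0]
    t=np.linalg.lstsq(np.c_[v1,-v2],o2-o1,rcond=None)[0]
    p,q=o1+t[0]*v1,o2+t[1]*v2;return (p+q)/2,np.linalg.norm(p-q)
def proj(d,p,s=None):
    f=d['color'].shape[0]/2/np.tan(np.radians(d['fov_y']/2));c=np.linalg.inv(Twc(d,s))@np.append(p,1)
    return np.array([d['cx']+f*c[0]/-c[2],d['cy']-f*c[1]/-c[2]])
def mask(d,lo,hi):
    return cv2.inRange(cv2.cvtColor(d['color'],cv2.COLOR_RGB2HSV),lo,hi)
def blobs(m,amin=20):
    c,_=cv2.findContours(m,cv2.RETR_EXTERNAL,cv2.CHAIN_APPROX_NONE)
    return sorted([k for k in c if cv2.contourArea(k)>amin],key=cv2.contourArea,reverse=True)
def go(s,pos,jaw=None,zdown=True):
    """print deltas (tool cm, turn deg about tool x) to bring TCP to pos, tool x down, jaw dir = angle (deg, world)"""
    M=R.from_quat(s['eef_rot']).as_matrix();d=M.T@(np.array(pos)-s['tool_pos'])*100
    out={'d_tool_cm':d.round(2),'rows_cm':np.linalg.norm(d)/4.1}
    if jaw is not None:
        a=np.radians(jaw);best=None
        for k in(0,np.pi):
            y=np.array([np.cos(a+k),np.sin(a+k),0]);x=np.array([0,0,-1.]);Rt=np.c_[x,y,np.cross(x,y)]
            rv=np.degrees(R.from_matrix(M.T@Rt).as_rotvec())
            if best is None or np.linalg.norm(rv)<np.linalg.norm(best):best=rv
        out['rotvec']=best.round(2)
    return out
E
python3 - <<'E'
from h import *
s,D=pickle.load(open('d0.pkl','rb'))
M=R.from_quat(s['eef_rot']).as_matrix();print(M.round(3))
for n in('top','side'):
    d=D[n];print(n)
    for nm,lo,hi in(('gold',(18,140,70),(32,255,255)),('red',(0,150,50),(6,255,255)),('dark',(0,0,0),(179,120,45)),('foam',(90,0,60),(140,80,125))):
        for c in blobs(mask(d,lo,hi),25)[:7]:
            m=cv2.moments(c);cx,cy=m['m10']/m['m00'],m['m01']/m['m00']
            print(nm,cv2.contourArea(c),round(cx,1),round(cy,1),plane(d,(cx,cy),.03)[0].round(3),cv2.boundingRect(c))
t=D['top']['color'][150:270,100:400];cv2.imwrite('pics/crop.png',cv2.resize(t[...,::-1],None,fx=2.6,fy=2.6,interpolation=cv2.INTER_CUBIC))
E
```

```text
[[-0.001  0.434 -0.901]
 [ 0.002 -0.901 -0.434]
 [-1.    -0.002  0.   ]]
top
gold 972.0 314.6 197.2 [ 0.573 -0.195  0.03 ] (301, 176, 29, 43)
gold 679.5 363.9 232.2 [ 0.472 -0.337  0.03 ] (348, 211, 35, 47)
red 916.5 288.4 123.7 [ 0.79  -0.119  0.03 ] (273, 106, 33, 37)
dark 1251.5 490.6 354.9 [ 0.13  -0.688  0.03 ] (467, 328, 45, 53)
dark 1175.5 196.9 208.7 [0.539 0.15  0.03 ] (180, 185, 34, 48)
dark 860.0 141.3 198.5 [0.568 0.316 0.03 ] (124, 175, 37, 51)
dark 326.0 247.0 378.1 [ 0.053 -0.     0.03 ] (228, 371, 39, 13)
foam 4698.5 258.1 7.6 [ 1.143 -0.028  0.03 ] (0, 0, 512, 19)
foam 2235.0 196.7 208.1 [0.54  0.151 0.03 ] (173, 177, 48, 63)
foam 874.0 137.6 198.6 [0.568 0.327 0.03 ] (117, 169, 48, 62)
foam 207.0 247.2 283.8 [0.321 0.001 0.03 ] (241, 274, 13, 21)
side
gold 977.5 289.7 166.8 [ 0.564 -0.178  0.03 ] (267, 152, 46, 32)
gold 972.5 378.4 33.4 [ 0.63  -0.935  0.03 ] (338, 18, 72, 32)
gold 624.5 346.4 151.6 [ 0.46  -0.316  0.03 ] (326, 136, 44, 33)
gold 407.5 214.4 284.7 [0.522 0.23  0.03 ] (196, 267, 33, 35)
gold 282.5 188.2 251.0 [0.626 0.19  0.03 ] (178, 238, 24, 31)
gold 149.0 297.7 239.5 [0.427 0.021 0.03 ] (282, 231, 33, 19)
red 1125.5 210.2 147.3 [ 0.789 -0.121  0.03 ] (192, 128, 36, 40)
dark 5484.0 483.2 288.0 [ 0.011 -0.089  0.03 ] (443, 193, 69, 161)
dark 2150.5 477.7 35.6 [ 0.322 -1.123  0.03 ] (454, 0, 51, 81)
dark 1545.0 229.2 255.5 [0.539 0.148 0.03 ] (203, 234, 53, 43)
dark 1484.0 174.5 303.7 [0.567 0.315 0.03 ] (145, 278, 62, 54)
dark 52.0 506.6 45.9 [ 0.216 -1.114  0.03 ] (503, 39, 9, 14)
dark 33.0 467.3 371.7 [-0.015  0.118  0.03 ] (436, 354, 54, 30)
foam 3991.5 175.7 304.1 [0.565 0.314 0.03 ] (128, 263, 96, 85)
foam 3112.5 133.3 144.8 [ 0.975 -0.011  0.03 ] (0, 0, 301, 268)
foam 1185.5 233.1 252.8 [0.535 0.137 0.03 ] (192, 219, 81, 73)
foam 332.5 341.0 259.4 [0.314 0.016 0.03 ] (327, 249, 29, 23)
foam 50.5 488.7 14.3 [ 0.33  -1.298  0.03 ] (479, 12, 21, 5)
```

View pics/crop.png

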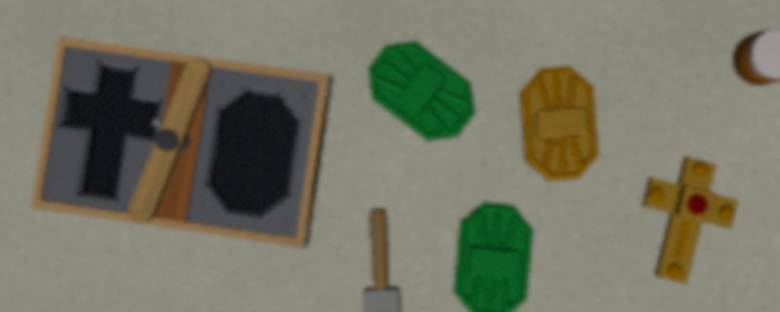

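The crop confirms the choice: gold plaque at crop (560,122), gold cross with red stone at (697,204). The cutouts and the open batten show clearly. I'll turn the jaws to the cross's axis and go above it.

Emit:
drive_tool:
  deltas:
    - [[-6.2,0,0],[0,0,0],8.8]
    - [[-6.2,0,0],[0,0,0],8.8]
    - [[-6.2,0,0],[0,0,0],8.8]
    - [[-6.2,0,0],[0,0,0],8.8]
    - [[-6.2,0,0],[0,0,0],8.8]
    - [[-6.2,0,0],[0,0,0],8.8]
    - [[-6.2,0,0],[0,0,0],8.8]
    - [[0,0,0],[0.6,1.3,-3.5],8.8]
    - [[0,0,0],[0.6,1.3,-3.5],8.8]
    - [[0,0,0],[0.6,1.3,-3.5],8.8]
    - [[0,0,0],[0.6,1.3,-3.5],8.8]
    - [[0,0,0],[0.6,1.3,-3.5],8.8]

```text
clock: 1.15
tool_pos: [0.3949, -0.4214, 0.2193]
eef_rot: [-0.582, -0.401, 0.582, -0.401]
contact_force: [0.5, -0.1, -0.1]
opening: 0.999
```

Emit:
drive_tool:
  deltas:
    - [[0,0,0],[0.6,1.3,-3.5],8.8]
    - [[0,0,0],[0.6,1.3,-3.5],8.8]
    - [[0,0,0],[0.6,1.3,-3.5],8.8]
    - [[0,0,0],[0,0,0],8.8]
    - [[0,0,0],[0,0,0],8.8]

```text
clock: 1.57
tool_pos: [0.47, -0.3356, 0.2013]
eef_rot: [0.582, 0.403, -0.581, 0.402]
contact_force: [-0.3, -0.3, 0.6]
opening: 1.002
```

```bash
cat > look.py <<'E'
import sys,cv2,pickle
from plant import r
n=sys.argv[1];cam=sys.argv[2] if len(sys.argv)>2 else 'wrist'
s=r.get_state();d=r.snapshot(cam);pickle.dump((s,d),open(f'{n}.pkl','wb'))
cv2.imwrite(f'pics/{n}.png',d['color'][...,::-1])
E
cat > seegold.py <<'E'
import sys
from h import *
from plant import r
s,d=pickle.load(open(sys.argv[1]+'.pkl','rb'));print(s['clock'],s['tool_pos'].round(4),s['contact_force'].round(1))
print('tool x',R.from_quat(s['eef_rot']).as_matrix()[:,0].round(3),'jaw',np.degrees(np.arctan2(*R.from_quat(s['eef_rot']).as_matrix()[1::-1,1])).round(2))
for nm,lo,hi in(('gold',(18,120,60),(32,255,255)),('red',(0,150,50),(6,255,255))):
    for c in blobs(mask(d,lo,hi),100)[:4]:
        m=cv2.moments(c);u=(m['m10']/m['m00'],m['m01']/m['m00'])
        print(nm,cv2.contourArea(c),np.round(u,1),cv2.boundingRect(c),'at z.016',plane(d,u,.016,s)[0].round(4),'z.04',plane(d,u,.04,s)[0].round(4))
        rc=cv2.minAreaRect(plane(d,c[:,0],.016,s)[:,:2].astype(np.float32)*1000);print('  rect mm',np.round(rc[0],1),np.round(rc[1],1),round(rc[2],1))
E
python3 look.py w1; python3 seegold.py w1
```

```text
1.5667 [ 0.47   -0.3356  0.2013] [-0.3 -0.3  0.6]
tool x [ 0.     0.002 -1.   ] jaw -20.54
gold 5961.5 [264.8 171.4] (190, 122, 137, 97) at z.016 [ 0.4721 -0.339   0.016 ] z.04 [ 0.4742 -0.3328  0.04  ]
  rect mm [ 465.1 -339.9] [100.2 139.2] 75.4
gold 4168.0 [304.9  20.2] (244, 0, 139, 53) at z.016 [ 0.5541 -0.2207  0.016 ] z.04 [ 0.5501 -0.2233  0.04  ]
  rect mm [ 558.4 -227.8] [ 42.  121.1] 69.5
gold 945.0 [463.3 333.1] (440, 301, 39, 63) at z.016 [ 0.6303 -0.6195  0.016 ] z.04 [ 0.6205 -0.5923  0.04  ]
  rect mm [ 626.9 -618. ] [103.4  38.5] 88.4
gold 211.0 [ 50.7 340.2] (46, 310, 15, 54) at z.016 [ 0.1456 -0.4499  0.016 ] z.04 [ 0.1721 -0.4354  0.04  ]
  rect mm [ 150.6 -446.1] [85.2 17.1] 58.9
red 223.0 [279.5 179.2] (268, 169, 24, 22) at z.016 [ 0.4835 -0.3523  0.016 ] z.04 [ 0.4847 -0.3451  0.04  ]
  rect mm [ 483.3 -352.8] [22.6 23.3] 80.7
```

View pics/w1.png

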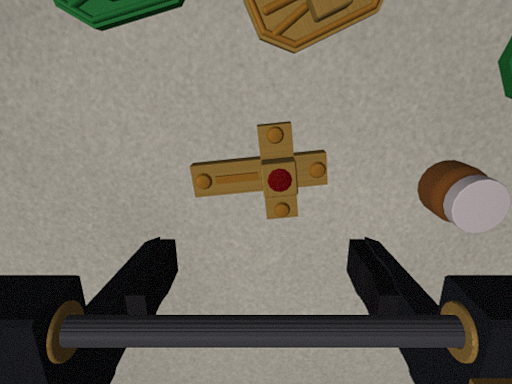

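The wrist view shows the cross centred at (265,171) with its stone at (280,180). Its outline measures 139×100 mm at z=16 mm. The stone at z=40 mm gives (0.4847,-0.345), which agrees with the outline's origin. Next I triangulate the stone's height and move down, taking the tray from the top picture as well.

Run:
```python
from h import *
s0,D=pickle.load(open('d0.pkl','rb'));s,w=pickle.load(open('w1.pkl','rb'));t=D['top']
def cen(d):
    out=[]
    for c in blobs(mask(d,(0,150,50),(6,255,255)),8):
        m=cv2.moments(c);out.append((cv2.contourArea(c),m['m10']/m['m00'],m['m01']/m['m00']))
    return out
for n in('top','side'):
    for a in cen(D[n]):
        if a[0]<400: print(n,a,tri(w,(279.5,179.2),D[n],a[1:],s,s0))
print(go(s,(.4847,-.345,.05),-14.6))
# tray outer rectangle in top: foam/tray by wood colour
m=mask(t,(8,60,60),(22,200,255));m[:,240:]=0;m[:150]=0;m[260:]=0
c=np.vstack(blobs(m,5));rc=cv2.minAreaRect(plane(t,c[:,0],.042)[:,:2].astype(np.float32)*1000);print('tray',rc)
```

```text
top (8.5, 367.56862745098033, 229.09803921568627) (array([ 0.48320546, -0.34462669,  0.04081526]), np.float64(0.0031049223003546634))
side (16.0, 343.5, 140.0) (array([ 0.48459503, -0.34540235,  0.03897305]), np.float64(0.00013025470392734597))
{'d_tool_cm': array([15.13,  1.71,  0.39]), 'rows_cm': np.float64(3.715387145179168), 'rotvec': array([-5.94, -0.1 ,  0.02])}
tray ((552.1729125976562, 229.19741821289062), (315.01666259765625, 196.24371337890625), 82.02490997314453)
```

Emit:
drive_tool:
  deltas:
    - [[-5.9,0,0],[0,0,0],8.8]
    - [[0,0,0],[0,1.66,0.54],7]
    - [[0,0,0],[3.6,0,0],7]
    - [[0,0,0],[3.6,0,0],7]
    - [[0,0,0],[3.6,0,0],7]
    - [[0,0,0],[3.2,0,0],7]
    - [[0,0,0],[2.0,0,0],7]
    - [[0,0,0],[1.0,0,0],7]
    - [[0,0,0],[0,0,0],7]
    - [[0,0,0],[0,0,0],7]

```text
clock: 2.45
tool_pos: [0.4824, -0.3494, 0.0322]
eef_rot: [-0.561, -0.43, 0.561, -0.43]
contact_force: [0.2, 0.1, -0.5]
opening: 0.794
```

Emit:
drive_tool:
  deltas:
    - [[0,0,0],[0,0,0],0]
    - [[0,0,0],[0,0,0],0]
    - [[0,0,0],[0,0,0],0]
    - [[0,0,0],[0,0,0],0]
    - [[0,0,0],[0,0,0],0]
    - [[0,0,0],[0,0,0],0]
    - [[0,0,0],[0,0,0],0]
    - [[0,0,0],[0,0,0],0]
  force: 30

```text
clock: 3.12
tool_pos: [0.4831, -0.3482, 0.0322]
eef_rot: [0.561, 0.43, -0.561, 0.431]
contact_force: [-0.4, 0.1, 5.3]
opening: 0.381
```

The opening of 33.5 mm matches the boss. I lift, turn to the tray's axis and carry the cross towards the tray.

Emit:
drive_tool:
  deltas:
    - [[0,0,0],[-1,0,0],0]
    - [[0,0,0],[-2.5,0,0],0]
    - [[0,0,0],[-3.8,0,0],0]
    - [[0,0,0],[-3.8,0,0],0]
    - [[0,0,0],[-3.8,0,0],0]
    - [[0,0,0],[-3.8,0,0],0]
    - [[-6.6,0,0],[0,0,0],0]
    - [[0,0,0],[0,0,-1.5],0]
    - [[0,0,0],[0,0.1,-3],0]
    - [[0,0,0],[0,0.1,-3.8],0]
    - [[0,0,0],[0,0.1,-3.8],0]
    - [[0,0,0],[0,0.1,-3.8],0]
  force: 40

```text
clock: 4.12
tool_pos: [0.5095, -0.19, 0.2191]
eef_rot: [-0.535, -0.462, 0.536, -0.462]
contact_force: [0.1, 0.6, -1.0]
opening: 0.383
```

Emit:
drive_tool:
  deltas:
    - [[0,0,0],[0,0.1,-3.8],0]
    - [[0,0,0],[0,0.1,-3.8],0]
    - [[0,0,0],[0,0.1,-3.8],0]
    - [[0,0,0],[0,0.1,-3.8],0]
    - [[0,0,0],[0,0.1,-3.8],0]
    - [[0,0,0],[0,0.1,-3.8],0]
    - [[0,0,0],[0,0.1,-3.8],0]
    - [[0,0,0],[0,0.1,-3.8],0]
    - [[0,0,0],[0,0.1,-3],0]
    - [[0,0,0],[0,0,-2],0]
    - [[0,0,0],[0,0,0],0]
    - [[0,0,0],[0,0,0],0]

```text
clock: 5.12
tool_pos: [0.5699, 0.1588, 0.2188]
eef_rot: [-0.534, -0.463, 0.535, -0.463]
contact_force: [0.0, -0.7, -1.6]
opening: 0.381
```

```bash
python3 look.py w2; python3 seegold.py w2|head -3
```

```text
5.1167 [0.5699 0.1588 0.2188] [ 0.  -0.7 -1.6]
tool x [-0.001  0.    -1.   ] jaw -8.22
gold 20480.0 [229.4 230. ] (86, 146, 274, 169) at z.016 [0.5217 0.087  0.016 ] z.04 [0.526  0.0981 0.04  ]
```

View pics/w2.png

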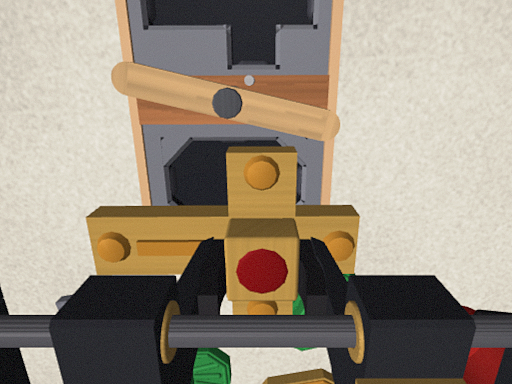

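The view shows the rail with the batten from (122,78) to (330,125), the nut at (228,103), and the stop pin at (249,80). The cross is held square, with its stone at (262,270). The cross cutout is only partly in view at the top, so I move on 9 cm.

Emit:
drive_tool:
  deltas:
    - [[0,0,0],[0,0,-3],0]
    - [[0,0,0],[0,0,-3],0]
    - [[0,0,0],[0,0.2,-3],0]
    - [[0,0,0],[0,0,0],0]
    - [[0,0,0],[0,0,0],0]

```text
clock: 5.58
tool_pos: [0.5854, 0.2463, 0.2186]
eef_rot: [-0.535, -0.462, 0.535, -0.462]
contact_force: [0.6, -0.6, -1.0]
opening: 0.383
```

```bash
python3 look.py w3; python3 look.py t3 top;python3 look.py s3 side
python3 - <<'E'
from h import *
s,d=pickle.load(open('w3.pkl','rb'));p=s['tool_pos'];print(s['clock'],p)
M=R.from_quat(s['eef_rot']).as_matrix();print('jaw',np.degrees(np.arctan2(M[1,1],M[0,1])))
zb=p[2]+.0078
for c in blobs(mask(d,(0,150,50),(6,255,255)),200):
    m=cv2.moments(c);u=(m['m10']/m['m00'],m['m01']/m['m00']);q=plane(d,u,zb,s)[0];print('red',cv2.contourArea(c),np.round(u),q.round(4),'tool mm',(M.T@(q-p)*1000).round(1))
# cutout: dark floor+walls (inner) in upper picture
m=mask(d,(0,0,0),(179,255,48));m[200:]=0
cv2.imwrite('pics/m3.png',m)
for c in blobs(m,1500):
    print('dark',cv2.contourArea(c),cv2.boundingRect(c))
im=d['color'][...,::-1].copy();im[m>0]=im[m>0]//2+np.array([120,0,0],np.uint8);cv2.imwrite('pics/w3m.png',im)
E
```

```text
5.5833 [0.58537375 0.24628563 0.2185896 ]
jaw -8.33640858264851
red 518.0 [263. 267.] [0.5867 0.2511 0.2264] tool mm [-7.8  0.6 -5. ]
dark 8195.5 (151, 45, 155, 101)
```

View pics/w3m.png

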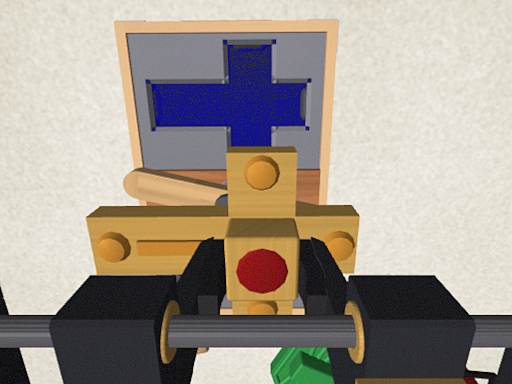

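The cutout is now in view: stem from (150,105) to (310,105), crossbar from (248,40) down to (248,146), where the held cross hides its lower end. I view one enlarged crop to get the mouth edges.

Run:
```python
from h import *
s,d=pickle.load(open('w3.pkl','rb'))
im=d['color'][25:185,130:330,::-1];im=np.clip(im.astype(float)*1.8,0,255).astype(np.uint8)
cv2.imwrite('pics/w3c.png',cv2.resize(im,(800,640),interpolation=cv2.INTER_CUBIC)[:600])
m=mask(d,(0,80,30),(8,255,255))|mask(d,(172,80,30),(179,255,255))
p=s['tool_pos'];M=R.from_quat(s['eef_rot']).as_matrix()
for c in blobs(m,200):
    (cx,cy),ax,a=cv2.fitEllipse(c);q=plane(d,(cx,cy),p[2]+.0078,s)[0];print((cx,cy),ax,'tool mm',(M.T@(q-p)*1000).round(1),cv2.boundingRect(c))
```

```text
(261.5867919921875, 270.556640625) (42.79345703125, 49.93693161010742) tool mm [-7.8  0.1 -3.1] (236, 249, 52, 44)
```

View pics/w3c.png

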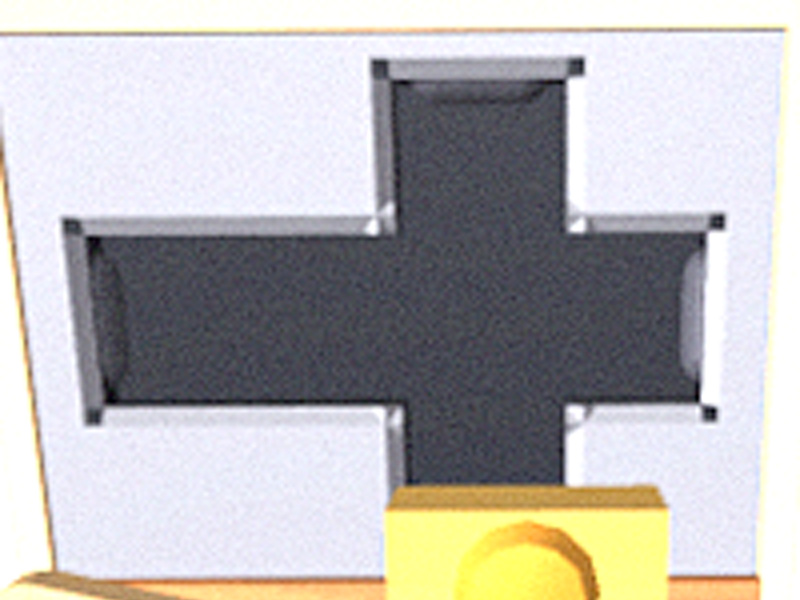

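Crop mouth corners: stem end left (63,218) and (90,424), stem end right (727,213) and (718,420), bar top (371,60) and (584,58).

Run:
```python
from h import *
s,d=pickle.load(open('w3.pkl','rb'))
c=np.array([(63,218),(90,424),(727,213),(718,420),(371,60),(584,58),(0,112),(52,578),(787,30),(757,577)],float)
uv=c/4+[130,25]
P=plane(d,uv,.039,s)*1000
print(P.round(1)[:,:2])
L=(P[0]+P[1])/2;Rr=(P[2]+P[3])/2;v=(Rr-L)[:2];n=np.linalg.norm(v);ang=np.degrees(np.arctan2(v[1],v[0]));u=v/n;w=np.array([-u[1],u[0]])
print('len',n,'expect 154',ang,'ends',np.linalg.norm(P[0]-P[1]),np.linalg.norm(P[2]-P[3]),'bar w',np.linalg.norm(P[4]-P[5]),'exp 48')
for nm,a in(('top edge angle',P[2]-P[0]),('bar',P[5]-P[4])):print(nm,np.degrees(np.arctan2(a[1],a[0])))
mid=(L+Rr)[:2]/2;print('seat from stem',mid+20*u)
B=(P[4]+P[5])[:2]/2;print('seat from bar',B-57*w)
# height check: same stem ends vs top view
s3,t=pickle.load(open('t3.pkl','rb'))
seat=np.array([*(mid+20*u)/1000,.039]);print('top px of seat',proj(t,seat))
f=plane(t,[(141.3,198.5)],.03);print(f)
```

```text
[[491.9 347.5]
 [486.1 300.5]
 [643.9 326.4]
 [637.2 279.4]
 [568.5 369.9]
 [615.5 363.4]
 [483.7 371.5]
 [466.8 264.3]
 [660.7 362.5]
 [643.2 238.7]]
len 153.04422906770296 expect 154 -7.938875626602082 ends 47.3224907260502 47.43771475587313 bar w 47.461529752118494 exp 48
top edge angle -7.91636797046556
bar -7.833829019202338
seat from stem [584.58919977 310.67401633]
seat from bar [584.10881505 310.2143954 ]
top px of seat [142.13407594 192.80651515]
[[0.56817896 0.31624801 0.03      ]]
```

The mouth measures 153×47.4 mm against an expected 154×48, and the two seat estimates agree to 0.7 mm. The angle is -7.9°. I move over the seat and come down to just above the foam.

Emit:
drive_tool:
  deltas:
    - [[-0.4,0,0],[0,0,-2],0]
    - [[0,0,0],[0,-0.5,-2],0]
    - [[0,0,0],[0,-0.5,-2],0]
    - [[0,0,0],[0,0,0],0]
    - [[0,0,0],[3.5,0,0],0]
    - [[0,0,0],[3.5,0,0],0]
    - [[0,0,0],[3.5,0,0],0]
    - [[0,0,0],[2.3,0,0],0]
    - [[0,0,0],[0.8,0,0],0]
    - [[0,0,0],[0,0,0],0]
    - [[0,0,0],[0,0,0],0]

```text
clock: 6.65
tool_pos: [0.5851, 0.3062, 0.0836]
eef_rot: [0.534, 0.463, -0.534, 0.464]
contact_force: [0.1, 0.5, 1.1]
opening: 0.38
```

Run:
```python
from h import *
from plant import r
s=r.get_state();print(s['tool_pos'],R.from_quat(s['eef_rot']).as_matrix().round(4),s['contact_force'])
print(go(s,(.5840,.3073,.082),-7.9))
```

```text
[0.58507841 0.30619004 0.08360529] [[ 1.100e-03  9.901e-01 -1.403e-01]
 [-0.000e+00 -1.403e-01 -9.901e-01]
 [-1.000e+00  1.100e-03 -1.000e-04]] [0.06393795 0.50596079 1.12429822]
{'d_tool_cm': array([ 0.16, -0.12, -0.09]), 'rows_cm': np.float64(0.05438501942433137), 'rotvec': array([-0.17, -0.01, -0.06])}
```

Emit:
drive_tool:
  deltas:
    - [[-0.2,0,0],[0,-0.12,-0.09],0]
    - [[0,0,0],[0.6,0,0],0]
    - [[0,0,0],[0.5,0,0],0]
    - [[0,0,0],[0.5,0,0],0]
    - [[0,0,0],[0.4,0,0],0]
    - [[0,0,0],[0,0,0],0]

```text
clock: 7.15
tool_pos: [0.5831, 0.3081, 0.0621]
eef_rot: [-0.533, -0.465, 0.533, -0.465]
contact_force: [-0.5, -0.3, -0.1]
opening: 0.379
```

Underside is at about 30 mm with no force yet, so the cross is in the mouth. I press down in small steps.

Emit:
drive_tool:
  deltas:
    - [[0,0,0],[0.2,0,0],0]
    - [[0,0,0],[0.2,0,0],0]
    - [[0,0,0],[0.2,0,0],0]
    - [[0,0,0],[0.1,0,0],0]
    - [[0,0,0],[0,0,0],0]
  force: 50

```text
clock: 7.57
tool_pos: [0.5835, 0.3084, 0.0559]
eef_rot: [0.533, 0.465, -0.532, 0.465]
contact_force: [0.0, -0.2, 2.2]
opening: 0.379
```

Emit:
drive_tool:
  deltas:
    - [[0,0,0],[0.1,0,0],0]
    - [[0,0,0],[0.1,0,0],0]
    - [[0,0,0],[0.1,0,0],0]
    - [[0,0,0],[0,0,0],0]

```text
clock: 7.9
tool_pos: [0.5835, 0.3084, 0.0552]
eef_rot: [0.533, 0.465, -0.532, 0.465]
contact_force: [-3.5, -2.8, 17.9]
opening: 0.384
```

Emit:
drive_tool:
  deltas:
    - [[0,0,0],[0.1,0,0],0]
    - [[0,0,0],[0,0,0],0]
    - [[0,0,0],[0,0,0],0]

```text
clock: 8.15
tool_pos: [0.5835, 0.3084, 0.0551]
eef_rot: [0.533, 0.464, -0.532, 0.465]
contact_force: [-5.8, -3.2, 24.0]
opening: 0.384
```

It's solid at 24 N with the TCP at the expected home height, so I release, rise and back off for a look.

Emit:
drive_tool:
  deltas:
    - [[0,0,0],[-0.25,0,0],0]
    - [[0,0,0],[0,0,0],7]
    - [[0,0,0],[0,0,0],7]
    - [[0,0,0],[0,0,0],7]
    - [[0,0,0],[0,0,0],7]
    - [[0,0,0],[-2,0,0],7]
    - [[0,0,0],[-4,0,0],7]
    - [[0,0,0],[-4,0,0],7]
    - [[0,0,0],[-4,0,0],7]
    - [[0,0,0],[-2,0,3],7]
    - [[0,0,0],[0,0,4],7]
    - [[0,0,0],[0,0,4],7]

```text
clock: 9.15
tool_pos: [0.5686, 0.1996, 0.2158]
eef_rot: [0.534, 0.465, -0.531, 0.466]
contact_force: [2.1, -1.2, -0.2]
opening: 0.792
```

```bash
python3 look.py w4;python3 look.py s4 side
python3 - <<'E'
from h import *
s,d=pickle.load(open('w4.pkl','rb'));print(s['tool_pos']);_,t=pickle.load(open('s4.pkl','rb'))
def el(d,a):
    m=mask(d,(0,110,30),(8,255,255))|mask(d,(174,110,30),(179,255,255))
    return [(cv2.contourArea(c),cv2.fitEllipse(c)[0]) for c in blobs(m,a)]
A=el(d,100);B=[b for b in el(t,10)];print(A,B)
for a in A:
    print(plane(d,a[1],.063,s)[0].round(4))
    for b in B:print(tri(d,a[1],t,b[1],s))
b=t['color'][230:360,110:290,::-1]
w=d['color'][0:230,60:400,::-1]
im=np.hstack([cv2.resize(w,(500,338)),cv2.resize(b,(468//2*1,338))]);cv2.imwrite('pics/c4.png',im)
E
```

```text
[0.56863002 0.19961052 0.21582025]
[(566.5, (261.16815185546875, 47.82094955444336))] [(280.0, (221.62721252441406, 144.95114135742188)), (54.0, (167.3805694580078, 291.51025390625))]
[0.5837 0.3101 0.063 ]
(array([0.5347555, 0.2437899, 0.4661535]), np.float64(0.10446044159487554))
(array([0.58423375, 0.3108245 , 0.06080657]), np.float64(0.0014376356243638224))
```

View pics/c4.png

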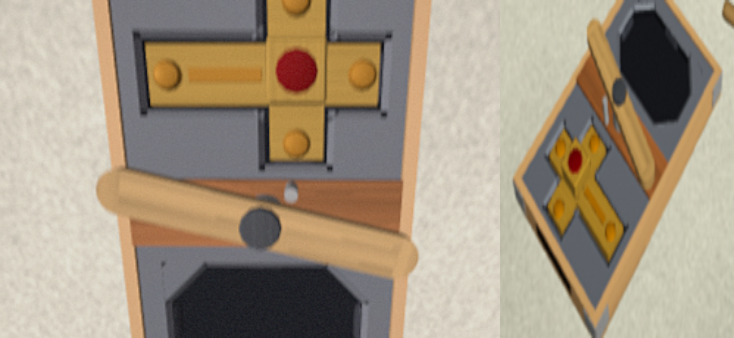

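The cross lies flush in its cutout and square with it. The stone triangulates to z=61 mm (63 expected) at (0.584,0.311). Next I go on to where the plaque cutout can be seen, then to the plaque.

Emit:
drive_tool:
  deltas:
    - [[0,0,0],[0,0,4],7]
    - [[0,0,0],[0,0,4],8.8]
    - [[0,0,0],[0,0,2.5],8.8]
    - [[0,0,0],[0,0,0],8.8]
    - [[0,0,0],[0,0,0],8.8]

```text
clock: 9.67
tool_pos: [0.554, 0.0934, 0.2139]
eef_rot: [-0.533, -0.464, 0.534, -0.464]
contact_force: [0.2, 1.0, 0.6]
opening: 1.002
```

```bash
python3 look.py w5
python3 - <<'E'
from h import *
s,d=pickle.load(open('w5.pkl','rb'));print(s['tool_pos'])
im=np.clip(d['color'][:220,90:390,::-1].astype(float)*1.6,0,255).astype(np.uint8)
cv2.imwrite('pics/c5.png',cv2.resize(im,None,fx=2.6,fy=2.6,interpolation=cv2.INTER_CUBIC))
E
```

```text
[0.55399288 0.09339073 0.21385606]
```

View pics/c5.png

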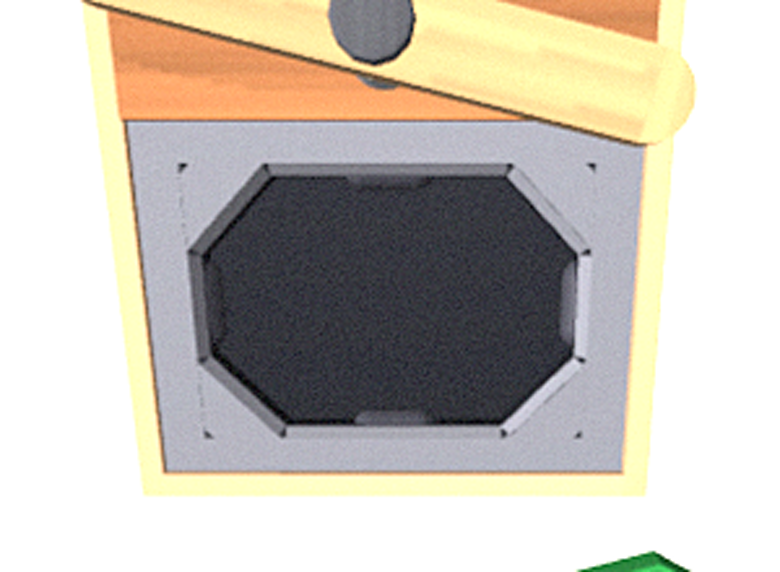

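Cutout mouth in the crop: top edge (266..511,164), bottom (283..505,437), left (188,252)-(200,360), right (592,252)-(585,360). The batten's +x end is at about (665,100).

Run:
```python
from h import *
s,d=pickle.load(open('w5.pkl','rb'))
c=np.array([(266,164),(511,164),(592,252),(585,360),(505,437),(283,437),(200,360),(188,252)],float)/2.6+[90,0]
P=plane(d,c,.039,s)[:,:2]*1000
m=[(P[i]+P[(i+1)%8])/2 for i in(0,2,4,6)]
print(np.round(m,1));v=m[1]-m[3];w=m[0]-m[2];print('len',np.linalg.norm(v),'144',np.degrees(np.arctan2(v[1],v[0])),'wid',np.linalg.norm(w),'98',np.degrees(np.arctan2(w[1],w[0])))
print('seat',(m[1]+m[3])/2,(m[0]+m[2])/2,P.mean(0))
a=np.radians(-7.9);print('cross seat minus 168 tray y',np.array([584.4,310.4])-20*np.array([np.cos(a),np.sin(a)])-168*np.array([-np.sin(a),np.cos(a)]))
print('batten b tip px->',plane(d,np.array([(690,95),(640,143)])/2.6+[90,0],[.075,.082][0],s)[:,:2])
s0,D=pickle.load(open('d0.pkl','rb'))
c=blobs(mask(D['top'],(18,140,70),(32,255,255)),25)[0]
print(cv2.minAreaRect(plane(D['top'],c[:,0],.016)[:,:2].astype(np.float32)*1000))
print(go(s,(.572,-.21,.2),-7.9))
```

```text
[[548.2 195.6]
 [612.4 137.7]
 [534.6  99.4]
 [470.4 157.6]]
len 143.39898379438915 144 -7.967221506927693 wid 97.14713645159004 98 81.97795138894571
seat [541.40187825 147.66289035] [541.41982246 147.49785857] [541.41085035 147.58037446]
cross seat minus 168 tray y [541.499127  146.7433011]
batten b tip px-> [[0.64217866 0.19994602]
 [0.62659678 0.18881497]]
((574.2630615234375, -196.79644775390625), (125.23074340820312, 80.0290756225586), 4.087369918823242)
{'d_tool_cm': array([ 1.41,  6.  , 29.79]), 'rows_cm': np.float64(7.4204960744385335), 'rotvec': array([-0.08,  0.05,  0.03])}
```

Both checks fit: the mouth is 143.4×97.1 mm, the angle is -8.0°, and the seat (0.5414,0.1474) agrees with the one derived from the cross seat. On to the gold plaque.

Emit:
drive_tool:
  deltas:
    - [[-6,0,0],[0,0,0],8.8]
    - [[-6,0,0],[0,0,2],8.8]
    - [[0,0,0],[0.2,0,3.5],8.8]
    - [[0,0,0],[0.2,0,3.8],8.8]
    - [[0,0,0],[0.2,0,3.8],8.8]
    - [[0,0,0],[0.2,0,3.8],8.8]
    - [[0,0,0],[0.2,0,3.8],8.8]
    - [[0,0,0],[0.2,0,3.8],8.8]
    - [[0,0,0],[0.2,0,3],8.8]
    - [[0,0,0],[0,0,1.6],8.8]
    - [[0,0,0],[0,0,0],8.8]
    - [[0,0,0],[0,0,0],8.8]

```text
clock: 10.72
tool_pos: [0.5742, -0.1937, 0.1999]
eef_rot: [0.482, 0.518, -0.481, 0.518]
contact_force: [0.8, 0.4, 0.8]
opening: 0.998
```

```bash
python3 look.py w6; python3 seegold.py w6
python3 - <<'E'
from h import *
s,d=pickle.load(open('w6.pkl','rb'))
cv2.imwrite('pics/c6.png',cv2.resize(d['color'][70:300,130:430,::-1],None,fx=2.6,fy=2.6,interpolation=cv2.INTER_CUBIC))
E
```

```text
10.7167 [ 0.5742 -0.1937  0.1999] [0.8 0.4 0.8]
tool x [ 0.001  0.002 -1.   ] jaw 4.24
gold 8768.0 [261.4 170. ] (198, 130, 128, 81) at z.016 [ 0.5744 -0.1945  0.016 ] z.04 [ 0.5739 -0.1881  0.04  ]
  rect mm [ 574.5 -196.3] [129.1  84.9] 4.2
gold 977.0 [463.2 332.6] (440, 301, 39, 63) at z.016 [ 0.8381 -0.3829  0.016 ] z.04 [ 0.8178 -0.3623  0.04  ]
  rect mm [ 834.7 -383.6] [ 38.4 103.2] 23.2
gold 249.0 [ 51.7 336.4] (46, 304, 18, 59) at z.016 [ 0.3313 -0.4258  0.016 ] z.04 [ 0.349 -0.402  0.04 ]
  rect mm [ 334.6 -421. ] [93.8 18.4] 80.6
gold 154.0 [489.8 381. ] (469, 379, 43, 5) at z.016 [ 0.8946 -0.458   0.016 ] z.04 [ 0.8701 -0.4318  0.04  ]
  rect mm [ 895.1 -457.9] [56.5  6.9] 4.2
red 7463.0 [476.  110.7] (429, 53, 83, 119) at z.016 [ 0.777  -0.1202  0.016 ] z.04 [ 0.7613 -0.1193  0.04  ]
  rect mm [ 774.5 -132.1] [ 78.  119.5] 18.3
```

View pics/c6.png

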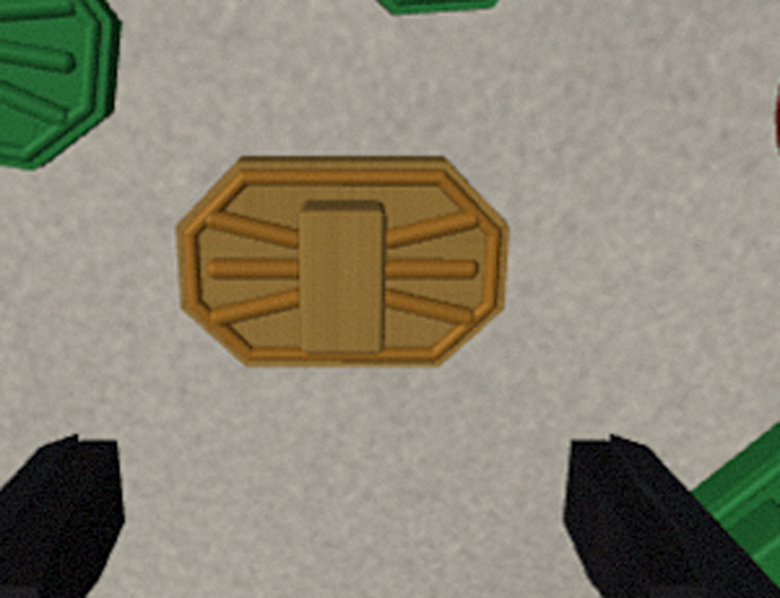

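The gold plaque is at (342,262) in the crop, with its boss centred at (342,281). That puts the boss (z=40 mm) at (0.574,-0.196), which agrees with the outline's centre (0.5745,-0.1963) and its size of 129×85 mm. I descend and check before gripping.

Emit:
drive_tool:
  deltas:
    - [[0,0,0],[0,0,0.26],7]
    - [[0,0,0],[3.6,0,0],7]
    - [[0,0,0],[3.6,0,0],7]
    - [[0,0,0],[3.6,0,0],7]
    - [[0,0,0],[3.2,0,0],7]
    - [[0,0,0],[1.8,0,0],7]
    - [[0,0,0],[0.8,0,0],7]
    - [[0,0,0],[0,0,0],7]
    - [[0,0,0],[0,0,0],7]

```text
clock: 11.52
tool_pos: [0.5744, -0.1965, 0.035]
eef_rot: [0.481, 0.518, -0.48, 0.519]
contact_force: [-0.9, -0.4, 1.0]
opening: 0.794
```

Emit:
drive_tool:
  deltas:
    - [[0,0,0],[0.1,0,0],0]
    - [[0,0,0],[0,0,0],0]
    - [[0,0,0],[0,0,0],0]
    - [[0,0,0],[0,0,0],0]
    - [[0,0,0],[0,0,0],0]
    - [[0,0,0],[0,0,0],0]
    - [[0,0,0],[0,0,0],0]
    - [[0,0,0],[0,0,0],0]
  force: 40

```text
clock: 12.18
tool_pos: [0.5737, -0.1979, 0.0336]
eef_rot: [0.481, 0.518, -0.481, 0.518]
contact_force: [-0.4, -0.0, 3.1]
opening: 0.36
```

Emit:
drive_tool:
  deltas:
    - [[0,0,0],[-1,0,0],0]
    - [[0,0,0],[-2.5,0,0],0]
    - [[0,0,0],[-3.8,0,0],0]
    - [[0,0,0],[-3.8,0,0],0]
    - [[0,0,0],[-3.8,0,0],0]
    - [[0,0,0],[-3,0,0],0]
    - [[6.1,0,0],[0,0,0],0]
    - [[6.1,0,0],[0,0,0],0]
    - [[0,0,0],[0,-0.4,-1.7],0]
    - [[0,0,0],[0,-0.7,-3],0]
    - [[0,0,0],[0,-0.9,-3.8],0]
    - [[0,0,0],[0,-0.9,-3.8],0]

```text
clock: 13.18
tool_pos: [0.5611, -0.0715, 0.2124]
eef_rot: [-0.534, -0.463, 0.534, -0.463]
contact_force: [-0.0, 1.1, -2.7]
opening: 0.36
```

Emit:
drive_tool:
  deltas:
    - [[0,0,0],[0,-0.9,-3.8],0]
    - [[0,0,0],[0,-0.9,-3.8],0]
    - [[0,0,0],[0,-0.9,-3.8],0]
    - [[0,0,0],[0,-0.9,-3.8],0]
    - [[0,0,0],[0,-0.9,-3],0]
    - [[0,0,0],[0,-0.6,-2],0]
    - [[0,0,0],[0,0,0],0]
    - [[0,0,0],[0,0,0],0]

```text
clock: 13.85
tool_pos: [0.5386, 0.1367, 0.2125]
eef_rot: [-0.533, -0.465, 0.533, -0.465]
contact_force: [-0.2, 0.3, -0.6]
opening: 0.358
```

```bash
python3 look.py w7
python3 - <<'E'
from h import *
s,d=pickle.load(open('w7.pkl','rb'));p=s['tool_pos'];M=R.from_quat(s['eef_rot']).as_matrix();print(s['clock'],p,s['contact_force'])
print(go(s,(.5414,.1474,.082),-7.95))
cv2.imwrite('pics/c7.png',cv2.resize(d['color'][60:,40:470,::-1],None,fx=1.8,fy=1.8,interpolation=cv2.INTER_CUBIC))
E
```

```text
13.85 [0.53859487 0.13673711 0.21246903] [-0.19320415  0.28106696 -0.58250083]
{'d_tool_cm': array([13.05,  0.14, -1.09]), 'rows_cm': np.float64(3.1935141809746668), 'rotvec': array([ 0.17, -0.01,  0.03])}
```

View pics/c7.png

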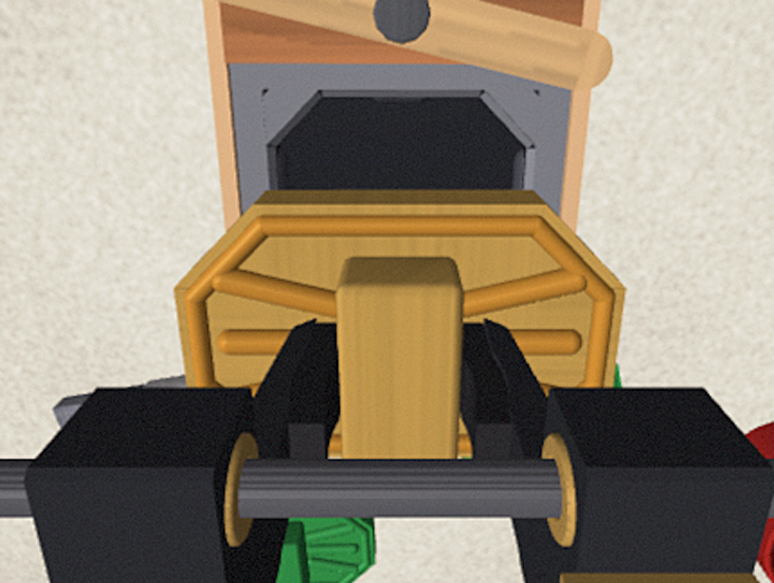

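The plaque is held face up. Its rear plate edge is at crop row 206, its boss rear top edge at row 283, and its side corners at (176,290) and (624,290). From these I work out the in-hand offset.

Run:
```python
from h import *
s,d=pickle.load(open('w7.pkl','rb'));p=s['tool_pos'];M=R.from_quat(s['eef_rot']).as_matrix()
def t(px,h):return (M.T@(plane(d,np.array(px)/1.8+[40,60],p[2]+h,s)[0]-p)*1000).round(1)
for px in((260,206),(540,206),(176,290),(624,290)):print('plate',t(px,-.0176))
for px in((340,283),(460,283)):print('boss',t(px,.0064))
```

```text
plate [ 17.6 -38.  -41.6]
plate [ 17.6  38.8 -41.6]
plate [ 17.6 -64.2 -16.4]
plate [ 17.6  65.  -16.4]
boss [ -6.4 -14.1 -29. ]
boss [ -6.4  14.9 -29.1]
```

The held offset is under 1 mm. I move over the seat and down.

Emit:
drive_tool:
  deltas:
    - [[0,0,0],[0,0.1,-1.07],0]
    - [[0,0,0],[0,0,0],0]
    - [[0,0,0],[3.5,0,0],0]
    - [[0,0,0],[3.5,0,0],0]
    - [[0,0,0],[3,0,0],0]
    - [[0,0,0],[2,0,0],0]
    - [[0,0,0],[0.8,0,0],0]
    - [[0,0,0],[0,0,0],0]
    - [[0,0,0],[0,0,0],0]
  force: 50

```text
clock: 14.65
tool_pos: [0.5425, 0.1456, 0.0847]
eef_rot: [0.534, 0.464, -0.534, 0.464]
contact_force: [-0.9, 0.3, -1.5]
opening: 0.36
```

Run:
```python
from h import *
from plant import r
s=r.get_state();print(s['tool_pos'],s['contact_force'],go(s,(.5411,.1474,.064),-7.95))
```

```text
[0.54247334 0.14557587 0.08469025] [-0.9134253   0.29017395 -1.51895226] {'d_tool_cm': array([ 2.07, -0.16, -0.16]), 'rows_cm': np.float64(0.5077037874286695), 'rotvec': array([-0.08, -0.02, -0.04])}
```

Emit:
drive_tool:
  deltas:
    - [[0,0,0],[0,-0.15,-0.15],0]
    - [[0,0,0],[0.6,0,0],0]
    - [[0,0,0],[0.5,0,0],0]
    - [[0,0,0],[0.5,0,0],0]
    - [[0,0,0],[0.4,0,0],0]
    - [[0,0,0],[0,0,0],0]

```text
clock: 15.15
tool_pos: [0.5405, 0.1473, 0.0636]
eef_rot: [-0.533, -0.464, 0.534, -0.464]
contact_force: [0.6, 1.0, 0.2]
opening: 0.356
```

Emit:
drive_tool:
  deltas:
    - [[0,0,0],[0.2,0,0],0]
    - [[0,0,0],[0.2,0,0],0]
    - [[0,0,0],[0.2,0,0],0]
    - [[0,0,0],[0,0,0],0]

```text
clock: 15.48
tool_pos: [0.5411, 0.1476, 0.0585]
eef_rot: [0.534, 0.464, -0.533, 0.464]
contact_force: [0.3, -0.2, 1.9]
opening: 0.356
```

Home is expected at a TCP height of 0.0566.

Emit:
drive_tool:
  deltas:
    - [[0,0,0],[0.1,0,0],0]
    - [[0,0,0],[0.1,0,0],0]
    - [[0,0,0],[0.15,0,0],0]
    - [[0,0,0],[0.15,0,0],0]
    - [[0,0,0],[0,0,0],0]

```text
clock: 15.9
tool_pos: [0.541, 0.1475, 0.0565]
eef_rot: [0.534, 0.463, -0.533, 0.465]
contact_force: [-5.5, -1.8, 31.4]
opening: 0.36
```

It's solid at 31 N at home height, so I release, rise and back off for a numeric check.

Emit:
drive_tool:
  deltas:
    - [[0,0,0],[-0.4,0,0],0]
    - [[0,0,0],[0,0,0],7]
    - [[0,0,0],[0,0,0],7]
    - [[0,0,0],[0,0,0],7]
    - [[0,0,0],[0,0,0],7]
    - [[0,0,0],[-2,0,0],7]
    - [[0,0,0],[-4,0,0],7]
    - [[0,0,0],[-4,0,0],0]
    - [[0,0,0],[-4,0,0],0]
    - [[0,0,0],[-1.5,0,3],0]
    - [[0,0,0],[0,0,3],0]
    - [[0,0,0],[0,0,0],0]

```text
clock: 16.9
tool_pos: [0.5319, 0.0804, 0.2127]
eef_rot: [-0.534, -0.46, 0.537, -0.463]
contact_force: [-0.5, -0.3, -0.0]
opening: 0.442
```

```bash
python3 look.py w8;python3 look.py s8 side; python3 look.py t8 top
python3 - <<'E'
from h import *
s,d=pickle.load(open('w8.pkl','rb'));print(s['clock'],s['tool_pos'],s['opening'],s['contact_force'])
m=mask(d,(17,120,50),(32,255,255));m[260:]=0
for c in blobs(m,500)[:4]:
    for z in(.039,.046):
        rc=cv2.minAreaRect(plane(d,c[:,0],z,s)[:,:2].astype(np.float32)*1000);print(z,cv2.contourArea(c),cv2.boundingRect(c),np.round(rc[0],1),np.round(rc[1],1),round(rc[2],1))
for n in('top','side'):
    t=pickle.load(open(n[0]+'8.pkl','rb'))[1]
    print(n,[(cv2.contourArea(c),cv2.boundingRect(c)) for c in blobs(mask(t,(18,140,70),(32,255,255)),60)],proj(t,np.array([.5414,.1474,.063])))
E
```

```text
16.9 [0.53191894 0.08036367 0.21273298] 0.4424980289702454 [-0.53437653 -0.31839076 -0.01461777]
0.039 11928.0 (188, 49, 145, 97) [540.6 147.8] [ 85.3 131.4] 82.1
0.046 11928.0 (188, 49, 145, 97) [540.7 148.2] [ 83.4 128.4] 82.1
top [(242.5, (125, 176, 26, 22))] [195.37588694 207.58215912]
side [(1559.0, (203, 233, 52, 44)), (1489.5, (146, 278, 59, 53)), (971.5, (338, 18, 72, 32)), (685.5, (178, 238, 51, 64)), (156.5, (282, 231, 33, 19))] [227.909838   246.65919807]
```

The outline is centred on the seat at (0.5406,0.148), but it measures 1% large, so its height is unclear. I'll settle it by touch, pressing on the boss with closed fingertips (TCP 0.074 on contact if home).

Emit:
drive_tool:
  deltas:
    - [[0,0,0],[0,0,-3.4],0]
    - [[0,0,0],[0,0,-3.4],0]
    - [[0,0,0],[3.5,0,0],0]
    - [[0,0,0],[3.5,0,0],0]
    - [[0,0,0],[3,0,0],0]
    - [[0,0,0],[2,0,0],0]
    - [[0,0,0],[0.6,0,0],0]
    - [[0,0,0],[0,0,0],0]
    - [[0,0,0],[0,0,0],0]

```text
clock: 17.8
tool_pos: [0.5419, 0.1565, 0.0865]
eef_rot: [0.534, 0.464, -0.533, 0.464]
contact_force: [0.5, 0.3, -0.2]
opening: 0.004
```

Emit:
drive_tool:
  deltas:
    - [[0,0,0],[0.3,0,0],0]
    - [[0,0,0],[0.2,0,0],0]
    - [[0,0,0],[0.2,0,0],0]
    - [[0,0,0],[0.1,0,0],0]
    - [[0,0,0],[0.1,0,0],0]
    - [[0,0,0],[0,0,0],0]

```text
clock: 18.3
tool_pos: [0.5418, 0.1552, 0.0773]
eef_rot: [0.534, 0.464, -0.534, 0.464]
contact_force: [0.1, 0.7, -0.4]
opening: 0.004
```

Emit:
drive_tool:
  deltas:
    - [[0,0,0],[0,0,0.7],0]
    - [[0,0,0],[0.1,0,0],0]
    - [[0,0,0],[0.1,0,0],0]
    - [[0,0,0],[0.1,0,0],0]
    - [[0,0,0],[0.1,0,0],0]
    - [[0,0,0],[0.1,0,0],0]
    - [[0,0,0],[0,0,0],0]
    - [[0,0,0],[0,0,0],0]

```text
clock: 18.97
tool_pos: [0.5406, 0.147, 0.0744]
eef_rot: [-0.533, -0.463, 0.534, -0.465]
contact_force: [-4.0, -3.9, 24.6]
opening: 0.003
```

Contact is solid at tip height 63.4 mm with 24.6 N, so the plaque is home. Now the batten: I rise and go to its +y side near the +x end.

Emit:
drive_tool:
  deltas:
    - [[0,0,0],[-3,0,0],0]
    - [[0,0,0],[-3.3,0,0],0]
    - [[0,0,0],[0,2.7,-3],0]
    - [[0,0,0],[0,2.7,-3],0]
    - [[0,0,0],[0,2.7,-3],0]
    - [[0,0,0],[0,0,-1.7],0]
    - [[0,0,0],[0,0,0],0]
    - [[0,0,0],[0,0,0],0]

```text
clock: 19.63
tool_pos: [0.6348, 0.2441, 0.1345]
eef_rot: [-0.533, -0.465, 0.533, -0.464]
contact_force: [0.7, 0.4, -1.1]
opening: 0.006
```

```bash
cat > tr.py <<'E'
from h import *
from plant import r
s=r.get_state();a=np.radians(-7.95);u=np.array([np.cos(a),np.sin(a)]);w=np.array([-u[1],u[0]])
e=s['tool_pos'][:2]-[.553,.2303];print('tray mm',e@u*1000,e@w*1000,'z',s['tool_pos'][2],s['contact_force'].round(1),s['clock'])
E
python3 tr.py
```

```text
tray mm 79.12954272361475 25.0305213031768 z 0.13450725643094558 [ 0.7  0.4 -1.1] 19.6333
```

Emit:
drive_tool:
  deltas:
    - [[0,0,0],[3,0,0],0]
    - [[0,0,0],[2.1,0,0],0]
    - [[0,0,0],[0,0,0],0]
    - [[0,0,0],[0,0,0.7],0]
    - [[0,0,0],[0,0,0.7],0]
    - [[0,0,0],[0,0.1,1.1],0]
    - [[0,0,0],[0,0.1,1.1],0]
    - [[0,0,0],[0,0,0],0]

```text
clock: 20.3
tool_pos: [0.6338, 0.2033, 0.0854]
eef_rot: [-0.534, -0.462, 0.534, -0.464]
contact_force: [0.5, 0.7, 0.2]
opening: 0.007
```

```bash
python3 tr.py
```

```text
tray mm 83.78190880417883 -15.592180397288123 z 0.0854076418323342 [0.5 0.7 0.2] 20.3
```

Emit:
drive_tool:
  deltas:
    - [[0,0,0],[0.2,0,0],0]
    - [[0,0,0],[0,-0.5,1.1],0]
    - [[0,0,0],[0,-0.6,1.1],0]
    - [[0,0,0],[0,-0.8,1.05],0]
    - [[0,0,0],[0,-0.8,1.05],0]
    - [[0,0,0],[0,0,0],0]

```text
clock: 20.8
tool_pos: [0.5993, 0.1665, 0.0825]
eef_rot: [-0.533, -0.463, 0.534, -0.464]
contact_force: [0.4, 0.5, -0.1]
opening: 0.002
```

```bash
python3 tr.py; python3 look.py s9 side
python3 - <<'E'
from h import *
_,d=pickle.load(open('s9.pkl','rb'));s,w=pickle.load(open('s8.pkl','rb'))
# batten as changed tan pixels
for n,t in(('before',w),('now',d)):
    m=mask(t,(14,60,90),(24,170,255));m[:200]=0;m[:,300:]=0
    q=[(cv2.contourArea(c),cv2.boundingRect(c)) for c in blobs(m,120)];print(n,q)
cv2.imwrite('pics/s9c.png',cv2.resize(d['color'][205:365,110:310,::-1],(800,600) if 0 else (750,600),interpolation=cv2.INTER_CUBIC))
E
```

```text
tray mm 54.656521744536576 -56.83542354018651 z 0.08249143721288404 [ 0.4  0.5 -0.1] 20.8
before [(11729.5, (120, 213, 161, 151)), (128.0, (281, 230, 19, 15))]
now [(2393.0, (120, 229, 161, 135)), (760.5, (180, 240, 37, 69)), (128.0, (281, 230, 19, 15))]
```

```bash
cat > bat.py <<'E'
import sys
from h import *
for n in sys.argv[1:]:
    s,t=pickle.load(open(n+'.pkl','rb'));H=cv2.cvtColor(t['color'],cv2.COLOR_RGB2HSV);print(n)
    for deg in range(-10,100,10):   # joint angle; end a direction: tray +y at 0, -x at 90
        a=np.radians(-7.95+90+deg);row=[]
        for r_ in(40,60,80,90):
            u=proj(t,np.array([.553+r_/1000*np.cos(a),.2303+r_/1000*np.sin(a),.082]),s).round().astype(int)
            row.append(tuple(int(x) for x in H[u[1],u[0]]) if 0<=u[1]<384 and 0<=u[0]<512 else None)
        print(deg,row)
E
python3 bat.py s8 s9
```

```text
s8
-10 [(173, 12, 86), (21, 206, 165), (21, 202, 160), (0, 255, 94)]
0 [(115, 16, 95), (19, 255, 163), (21, 200, 162), (8, 229, 130)]
10 [(168, 15, 84), (20, 216, 172), (20, 199, 150), (20, 197, 150)]
20 [(12, 163, 100), (21, 200, 153), (106, 30, 109), (21, 202, 160)]
30 [(13, 191, 131), (110, 22, 103), (107, 23, 100), (108, 30, 101)]
40 [(13, 190, 141), (108, 25, 102), (108, 25, 101), (110, 23, 102)]
50 [(13, 185, 124), (7, 52, 83), (107, 23, 100), (110, 23, 101)]
60 [(18, 143, 166), (14, 172, 114), (0, 15, 87), (111, 25, 102)]
70 [(18, 139, 185), (18, 142, 185), (19, 140, 175), (18, 143, 170)]
80 [(18, 142, 165), (18, 142, 158), (18, 141, 159), (18, 141, 176)]
90 [(18, 147, 175), (13, 180, 153), (13, 185, 150), (13, 183, 149)]
s9
-10 [(173, 11, 92), (21, 205, 175), (21, 203, 171), (0, 255, 101)]
0 [(114, 13, 100), (19, 255, 172), (21, 199, 174), (8, 226, 140)]
10 [(19, 140, 189), (18, 174, 189), (21, 198, 160), (20, 199, 159)]
20 [(19, 139, 191), (19, 139, 193), (19, 140, 190), (18, 140, 184)]
30 [(19, 141, 176), (18, 140, 180), (18, 141, 177), (18, 142, 183)]
40 [(18, 140, 175), (18, 58, 119), (108, 24, 108), (110, 21, 108)]
50 [(14, 183, 142), (7, 52, 89), (110, 21, 108), (110, 21, 107)]
60 [(13, 184, 148), (13, 185, 157), (0, 14, 92), (108, 23, 110)]
70 [(13, 184, 144), (13, 183, 149), (13, 185, 145), (13, 182, 157)]
80 [(13, 182, 146), (13, 184, 140), (13, 182, 137), (13, 185, 138)]
90 [(13, 187, 165), (13, 184, 161), (13, 188, 160), (13, 182, 158)]
```

The batten has gone from about 76° to about 24°. I continue towards the stop.

Emit:
drive_tool:
  deltas:
    - [[0,0,0],[0,-0.8,0.8],0]
    - [[0,0,0],[0,-0.8,0.6],0]
    - [[0,0,0],[0,-0.6,0.4],0]
    - [[0,0,0],[0,-0.3,0],0]
    - [[0,0,0],[0,0,0],0]

```text
clock: 21.27
tool_pos: [0.5727, 0.1535, 0.0822]
eef_rot: [-0.533, -0.464, 0.534, -0.464]
contact_force: [0.7, -0.9, -0.0]
opening: 0.004
```

```bash
python3 tr.py; python3 look.py s10 side; python3 bat.py s10 | head -6
```

```text
tray mm 30.109618752250537 -73.38881823591697 z 0.08224260984021144 [ 0.7 -0.9 -0. ] 21.2667
s10
-10 [(19, 142, 185), (20, 192, 177), (21, 205, 168), (179, 255, 102)]
0 [(18, 139, 195), (19, 139, 193), (19, 139, 193), (19, 140, 182)]
10 [(18, 141, 173), (18, 143, 175), (18, 141, 175), (18, 140, 180)]
20 [(18, 140, 178), (18, 146, 168), (107, 31, 116), (21, 203, 167)]
30 [(16, 156, 147), (109, 26, 109), (108, 24, 107), (108, 29, 106)]
```

About 6° is left. I push on in small steps and watch the force.

Emit:
drive_tool:
  deltas:
    - [[0,0,0],[0,-0.3,0],0]
    - [[0,0,0],[0,-0.3,0],0]
    - [[0,0,0],[0,-0.2,0],0]
    - [[0,0,0],[0,0,0],0]

```text
clock: 21.65
tool_pos: [0.5686, 0.154, 0.0825]
eef_rot: [0.536, 0.462, -0.532, 0.465]
contact_force: [9.3, -2.2, -4.9]
opening: 0.006
```

Emit:
drive_tool:
  deltas:
    - [[0,0,0],[0,-0.2,0],0]
    - [[0,0,0],[0,-0.2,0],0]
    - [[0,0,0],[0,0,0],0]

```text
clock: 21.9
tool_pos: [0.5683, 0.154, 0.0827]
eef_rot: [0.538, 0.46, -0.531, 0.466]
contact_force: [16.4, -3.4, -9.8]
opening: 0.002
```

It's against the stop: 16 N with no further motion. I back off, rise and look.

Emit:
drive_tool:
  deltas:
    - [[0,0,0],[0,1.5,0],0]
    - [[0,0,0],[0,1.5,0],0]
    - [[0,0,0],[-3.5,0,0],0]
    - [[0,0,0],[-4,0,0],0]
    - [[0,0,0],[-4,0,2],0]
    - [[0,0,0],[-4,0,4],0]
    - [[0,0,0],[0,-1,4],0]
    - [[0,0,0],[0,0,0],0]
    - [[0,0,0],[0,0,0],0]

```text
clock: 22.65
tool_pos: [0.5674, 0.0626, 0.224]
eef_rot: [-0.534, -0.463, 0.535, -0.463]
contact_force: [-0.2, 0.2, 0.3]
opening: 0.006
```

```bash
python3 tr.py; python3 look.py w11; python3 look.py s11 side; python3 look.py t11 top; python3 bat.py s11 t11|grep -v None
python3 - <<'E'
from h import *
_,a=pickle.load(open('s11.pkl','rb'));_,b=pickle.load(open('w11.pkl','rb'));t=pickle.load(open('t11.pkl','rb'))[1]
A=cv2.resize(a['color'][205:365,110:310,::-1],(400,320));B=cv2.resize(b['color'][:300,60:435,::-1],(400,320));C=cv2.resize(t['color'][:300,80:455,::-1],(350,280));D=cv2.resize(t['color'][150:260,100:240,::-1],(356,280))
im=np.vstack([np.hstack([A,B]),np.hstack([C,D,np.zeros((280,94,3),np.uint8)])]);cv2.imwrite('pics/f.png',im)
E
```

```text
tray mm 37.47756763662908 -164.1178943709224 z 0.22400003005032526 [-0.2  0.2  0.3] 22.65
s11
-10 [(19, 141, 176), (19, 162, 168), (20, 201, 157), (0, 255, 91)]
0 [(18, 140, 178), (18, 141, 177), (18, 142, 174), (18, 142, 169)]
10 [(18, 143, 166), (18, 141, 168), (18, 141, 163), (18, 141, 165)]
20 [(18, 142, 160), (19, 167, 156), (108, 29, 107), (21, 201, 156)]
30 [(14, 176, 129), (111, 25, 102), (110, 23, 100), (106, 29, 96)]
40 [(13, 190, 138), (111, 26, 100), (105, 26, 99), (108, 26, 99)]
50 [(13, 192, 129), (8, 50, 81), (113, 23, 100), (105, 21, 98)]
60 [(13, 188, 136), (13, 186, 145), (0, 15, 85), (108, 26, 100)]
70 [(13, 186, 133), (13, 184, 137), (13, 185, 134), (13, 185, 143)]
80 [(13, 185, 134), (13, 185, 128), (13, 184, 126), (13, 186, 126)]
90 [(13, 188, 152), (13, 186, 148), (13, 186, 147), (13, 182, 146)]
t11
-10 [(33, 105, 51), (30, 81, 38), (5, 210, 103), (13, 217, 113)]
0 [(33, 96, 56), (33, 99, 49), (18, 132, 147), (18, 130, 141)]
10 [(30, 82, 53), (22, 127, 90), (20, 156, 132), (14, 41, 81)]
20 [(32, 82, 56), (22, 166, 95), (21, 204, 135), (18, 92, 83)]
30 [(36, 58, 44), (22, 172, 98), (21, 255, 132), (21, 196, 134)]
40 [(30, 52, 44), (20, 45, 68), (21, 227, 101), (20, 255, 138)]
50 [(32, 76, 57), (38, 26, 78), (21, 190, 110), (23, 59, 52)]
60 [(33, 92, 61), (33, 63, 77), (113, 22, 93), (110, 17, 91)]
70 [(33, 107, 50), (31, 86, 77), (111, 19, 92), (16, 106, 137)]
80 [(30, 88, 49), (32, 96, 53), (115, 17, 91), (16, 117, 159)]
90 [(30, 99, 49), (33, 102, 50), (30, 96, 53), (26, 100, 64)]
```

View pics/f.png

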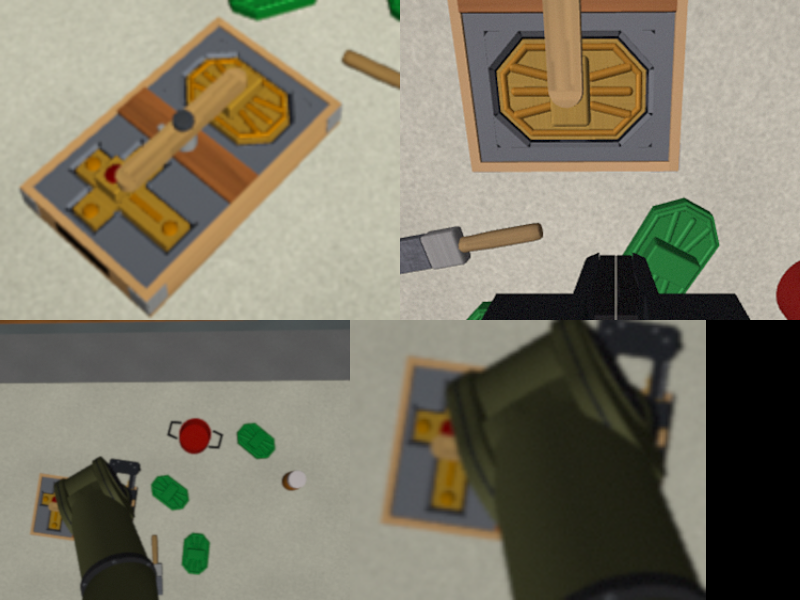

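The final view shows both ornaments flush in their cutouts, the batten lying across both bosses, and the pot, jar, brush and green plaques where they were. I check the batten's angle from the wrist image.

Run:
```python
from h import *
s,d=pickle.load(open('w11.pkl','rb'))
m=mask(d,(14,60,90),(20,175,255));
for row in(5,20,35,50,65):
    x=np.where(m[row,190:240] if 0 else m[row,170:260])[0]+170
    if len(x): 
        P=plane(d,[(x.min(),row),(x.max(),row)],.082,s)[:,:2];c=P.mean(0)-[.553,.2303];print(row,x.min(),x.max(),P.round(4).tolist(),'angle rel tray -y deg',np.degrees(np.arctan2(c[1],c[0]))-(-97.95))
for n in('d0',):
    _,D=pickle.load(open('d0.pkl','rb'))
t=pickle.load(open('t11.pkl','rb'))[1]
diff=np.abs(D['side']['color'].astype(int)-pickle.load(open('s11.pkl','rb'))[1]['color']).sum(2)
for nm,p in(('pot',(.79,-.12,.03)),('brush',(.4,.01,.01)),('jar',(.65,-.42,.03))):
    u=proj(D['side'],np.array(p)).astype(int);print(nm,u,diff[u[1]-25:u[1]+25,u[0]-30:u[0]+30].mean().round(1))
```

```text
5 194 228 [[0.5365, 0.2082], [0.5621, 0.2045]] angle rel tray -y deg -0.8434693088507714
20 195 228 [[0.5351, 0.1981], [0.5603, 0.1944]] angle rel tray -y deg -0.906366326345136
35 196 229 [[0.5337, 0.1877], [0.5592, 0.184]] angle rel tray -y deg -0.4434996614145348
50 178 259 [[0.5173, 0.1792], [0.5808, 0.17]] angle rel tray -y deg 3.9136860701730285
65 192 247 [[0.5259, 0.1667], [0.5697, 0.1604]] angle rel tray -y deg 3.4939647584651254
pot [209 147] 144.7
brush [308 246] 8.9
jar [304 107] 9.4
```

The batten is closed to within 1°. The side view differs round the pot, so I check that with the top camera's centroid before handing in.

Run:
```python
from h import *
from plant import r
_,D=pickle.load(open('d0.pkl','rb'))
for n,t in(('before',D['top']),('now',pickle.load(open('t11.pkl','rb'))[1])):
    for nm,lo,hi in(('red',(0,150,50),(6,255,255)),('green',(55,120,40),(80,255,255)),('white cap',(0,0,140),(179,40,255))):
        print(n,nm,[tuple(np.round(cv2.minAreaRect(c)[0],1).tolist()) for c in blobs(mask(t,lo,hi),150)[:4]])
s=pickle.load(open('s11.pkl','rb'))[1];print('side pot px',s['color'][147,209],D['side']['color'][147,209])
```

```text
before red [(289.0, 124.0)]
before green [(353.8, 129.2), (289.3, 249.9), (261.6, 184.4)]
before white cap [(237.5, 122.5), (238.4, 237.9), (306.6, 341.8), (146.7, 353.2)]
now red [(289.0, 124.0)]
now green [(353.8, 129.2), (289.3, 249.9), (261.6, 184.4)]
now white cap [(255.5, 223.5)]
side pot px [154  12   6] [148  13   9]
```

```bash
python3 -c "
from plant import r
print(r.finish_job())"
```

```text
the job is handed in; nothing more can be done
None
```

The cross and the plaque are both pressed fully home in their cutouts, and the batten is turned closed against its stop across both. The job was handed in at about 23 s of the 72 s allowed.

**What I did:** I gripped each ornament by its boss, laid it in its cutout and pressed it down, cross first. Then I pushed the batten round with closed fingertips until it met the stop, and backed clear.

**Last checks:**
- **Cross:** it took 24 N at the expected home height. The stone triangulated to 61 mm, where 63 mm is home, and the picture shows it flush.
- **Plaque:** after I let go, closed fingertips pressed on the boss met solid contact at 63.4 mm with 24.6 N.
- **Batten:** the force rose to 16 N with no further motion. The wrist image puts it within 1° of closed, over both bosses.
- **Other objects:** the pot and the three green plaques had the same positions in the top view as at the start. The jar and brush were unchanged in the side view.

**Disagreements:**
- The plaque's outline in the wrist view measured about 1% large, which could have meant it sat a few millimetres high. The fingertip press settled that.
- The side view changed near the pot. The pot's centre there and its position in the top view were unchanged, so I put the change down to the gripper, though I did not check that.

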